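# Put the pry blade back in its rack slot and shut the cell bin

## Robot

A 6-joint arm with a two-finger parallel gripper is mounted at the origin on the work surface. World frame = base frame: x ahead of the robot, y to its left, z up, the work surface at z = 0. Lengths are in m, angles in degrees, forces in N, time in s.
With the tool pointing down it reaches from about 0.4 to 0.825 m from the base axis. Payload 7 kg.
Tool frame: the origin (TCP) lies at the centre of the arm's flange, where the gripper is bolted on; the fingertips stand 178 mm ahead of it and the grasp point (between the pads) lies 159 mm ahead of it; z points along the fingers, y is the line along which they close (so a half turn about z gives the same grasp; the last joint's range is limited). The gripper opens to 88 mm and grips with 3 to 60 N. Pads are 19 mm wide; open, the fingers measure 130 mm over their backs; the gripper's body (78 mm by 193 mm) begins 47 mm behind the grasp point.
Start: joints at [87.611, 20.546, 0.682, 0, -70.136, -16.507], TCP at [0.219, 0.639, 0.405] pointing down, gripper open.
Joint ranges: [-176.03, 176.03], [-82.01, 121.73], [-58.28, 71.71], [-173.87, 95.51], [-174.79, -0.11], [-173.66, 173.66]. Speed limits (degrees/s): [136.94, 136.94, 172.46, 180, 180, 180].

## Interface

Orientations are given as [roll, pitch, yaw] about the fixed x, y, z axes, in that order (R = Rz(yaw) Ry(pitch) Rx(roll)).
In Python, from plant import telemetry, snapshot, workorder, nets gives the robot as it stands.
- The arm moves only by the shell command python3 -m creep 'ROWS'. ROWS is JSON, a list that holds one entry, the list of rows, each a list of 5 numbers: the shift along the tool's x, y, z normalised to -1 to 1, where 1 is 0.2 m, then the turn about the tool's z normalised to -1 to 1, where 1 is pi/2 rad, then the opening, from 0 (shut) to 1 (fully open). In form: [[[x, y, z, spin, hand], ...]]. A call has 1 to 8 rows; each row shifts and turns the commanded pose from where the row before left it, along the tool's axes as they then stand; what a row does not reach is not made up. A row lasts 1/12 s, in which the tool goes at most 41.7 mm and 7.16 degrees, less where a joint would pass 70% of its speed; a pose out of reach is approached as far as the arm can. A call with a number of a shift or a turn outside -1 to 1 is refused whole. A call with a gripper value outside its range is refused whole. The fingers move at their own pace and stop on an object; the grip force is fixed at half the most. Time passes only in rows, so rows that do not move let the fingers close. It gives the time, the measured TCP pose, the force, the opening and the grip force at its end, in the units of the state.
- telemetry.get_obs(): the state, without advancing time (a new reading comes with each control period).
- snapshot(name): name is "side" or "top"; returns a dict with "frame" (480x640x3 uint8, red, green, blue), "fx", "fy", "cx", "cy" (pixels), "rvec" (rotation vector, rad) and "tvec" (3), from world to camera coordinates, as OpenCV has them. Camera axes: x right, y down, z forward; pixel columns grow to the right and rows downward; lengths in m; the calibration is good to about 2 mm. A picture is of the moment at which its call begins. There is no depth.
- workorder.close_job(): hands the job in; it is judged then, once.
Trained networks look in a picture, given as the dict that the camera call returned (one of the last four; its "shot" number tells which), for a name from the list of things; names that differ only in an ending like _2 or _b are one class to them, and where a whole thing is asked for, a point or a joint stands for the part that bears it (a point fixed in the world has none). Each returns a list of dicts, best first, with "confidence" (0 to 1); they miss things now and then, are a little off and sometimes report something else, mostly with a low value. They report only what shows in the picture. A call takes as long as a camera call. They do not tell look-alikes from the thing itself.
- nets.find_in(picture, query): "uv" ([column, row] in pixels, amid what is visible of it).
- nets.masks_of(picture, query): "region" (480x640 bool, what is visible of it) and "uv" ([column, row] in pixels, amid what is visible of it).
- nets.landmark_of(picture, query): "uv" ([column, row] in pixels: a listed point, or the origin of a listed thing).
The state is a dict: "clock": time; "joint_pos": joint angles; "qvel": joint speeds; "tau": joint torques, N m; "tool_pos": TCP position; "orientation": TCP orientation; "force": force on the tool from outside, world axes, zero at the start; "moment": the same for the moment, N m; "opening": finger opening in m; "gripper_force": force on a finger pad.
Only numpy, scipy, OpenCV 4.12 (cv2) and the standard library are available. Lean on these libraries where they do the work, as an engineer would, in place of code of your own. Each camera call takes 0.05 s, during which the arm holds its last target. There are 200 camera calls.

## Task

The red-handled flat pry blade was left standing among the spent cells in the clear bin. Pull it out and slide it blade-down, edgewise, into the free red-marked slot of the wooden rack until it is fully home, lowering it all the way by hand rather than letting it drop in, and let go; then shut the bin's blue lid completely. Leave the other blades and the things on the bench where they are.

Things in the scene. Friction and masses are not known exactly. Their poses are not given: they have to be found in the camera images.
- pry: red-handled flat pry blade, 152 mm long, 0.10-0.19 kg, symmetrical. Origin: centre of its tip edge; z along the tool to the handle end (up at the start), x along the blade's width, y its thickness. Steel blade 40 mm wide (32 in the last 10 mm), 4 thick, 75 long; black collar 34 x 20 mm (x, y) at z = 75-87; handle 28 x 20 mm at z = 87-152. Starts tip on the bin's floor in a 5.5 mm gap between cells
- pry_grip (a point): middle of the red handle, 118 mm above the tip on the tool's axis; axes as pry
- slot_mark: red marking (plates on the rack's top, front and back) around the rack's one free slot. Origin: centre of that slot's floor, 10 mm above the bench; z up, x along the slot's length, y across it. Slot 48 mm long (x), 7 mm wide (y), 60 mm deep, its top 10 mm flaring to 19 mm wide in y; the seated blade's tip rests on this floor
- rack: fixed wooden rack, 80 x 235 x 70 mm (x, y, z), origin at the centre of its underside, z up. Three slots at y = -75, 0 and +75 mm, their length along the rack's x; two hold other blades, which of the three is free varies
- bin: fixed clear plastic bin, its cells fixed too and below the rim; 170 x 130 mm (x, y), rim 85 mm above the bench, walls and floor 4 mm; origin at the centre of its underside, z up. The lid is hinged along its +x rim, on the side away to the robot's left. The pry blade stands about 25 mm to the -x side of the centre, its width along the bin's x
- bin_lid (a joint): angle of the blue lid: 0 shut, 1.57 upright, above that leaning outwards; starts at 1.6-1.8. A plate 170 (from hinge to free edge) x 130 x 8 mm. Its hinge is stiff (0.15 N m): it stays about where it is left, and a few newtons on its outer side push it shut
- bin_lid_hinge (a point): middle of the lid's hinge line, at the bin's +x rim, 85 mm above the bench, on the lid's under face; the hinge line runs along the bin's y
- bin_lid_handle (a point): in the head of the black knob (28 mm across, 43 mm tall) on the lid's outer face, on its centre line, 140 mm from the hinge and 35 mm out from that face; moves with the lid
- pry_blue: blue-handled blade like the red one, standing in another slot (origin at its tip); leave alone
- pry_yellow: yellow-handled blade like the red one, standing in another slot (origin at its tip); leave alone
- cell_blue: loose blue D cell standing on the bench, 33 mm across, 61 mm tall, origin under it; leave alone
- cell_black: loose black D cell standing on the bench, 33 mm across, 61 mm tall, origin under it; leave alone
- pack: loose flat black camera battery, 56 x 40 x 20 mm, lying on the bench, origin under it; leave alone
- tape: yellow roll of tape lying flat, 80 mm across, 19 mm high, origin under its centre; leave alone
- meter: orange hand meter lying on the bench, 120 x 68 x 38 mm, origin under it; leave alone
Not all that is in view belongs to the job. Of the things that look like the pry, the smallest one is meant.

How it is judged (in metres and radians):
On the way, in this order (a step that is already met when the one before it is completed fails the run):
1. the red pry blade is fully home in the red-marked slot and let go (z of pry in the frame of slot_mark between -0.005 and 0.005 m and horizontal distance between pry and slot_mark below 0.01 m and angle between the x axis of pry and the x axis of slot_mark, either way round below 0.15 rad and angle between pry's own z axis and vertical below 0.15 rad and contact force between pry and the fingers below 0.05 N and linear speed of pry below 0.02 m/s), for 0.2 s.
2. the lid is shut (value of joint bin_lid below 0.06 rad), for 0.2 s.
At the end, for the whole second after the job is handed in: the red pry blade stands upright (within 0.15 rad) in the red-marked slot, tip within 5 mm of the slot's floor and 10 mm of its centre, let go and at rest, and the lid is shut to within 0.06 rad (all of step 1 and value of joint bin_lid below 0.06 rad); the robot touches nothing.
It fails at once if the pry blade is dropped or rammed down the slot (faster than 0.5 m/s with its tip inside) (z of pry in the frame of slot_mark below 0.055 m and horizontal distance between pry and slot_mark below 0.02 m and linear speed of pry above 0.5 m/s).
It fails at once if another blade or a bystander is moved more than 30 mm or knocked over (distance of any of pry_blue, pry_yellow, cell_blue, cell_black, pack, tape, meter from where it was at the start of the episode above 0.03 m or angle between any of pry_blue, pry_yellow, cell_blue, cell_black, pack, tape, meter's own z axis and vertical above 0.5 rad).
It also fails if it takes over 64 s, if anything falls off the work surface, if the arm or the gripper's body presses on something with over 40 N, if the wrist force passes 120 N, or if a joint passes its speed limit or range.

## Working session

There is one attempt and no reset: what is moved stays moved. The work goes in short steps, Python scripts to look and compute and a shell command to move; the robot and the scene stay as the last step left them, time stands still between calls to the robot, and variables do not carry over. Pictures are saved under pics/ and viewed, at most 10 in all, crops included, and the job is handed in when it is done.

```bash
mkdir -p pics; ls; cat > h.py <<'E'
import numpy as np,cv2
from plant import telemetry,snapshot,workorder,nets
def cam(p):
    R=cv2.Rodrigues(np.array(p["rvec"],float))[0];return R,np.array(p["tvec"],float)
def ray(p,uv):
    R,t=cam(p);d=R.T@np.array([(uv[0]-p["cx"])/p["fx"],(uv[1]-p["cy"])/p["fy"],1.]);return -R.T@t,d/np.linalg.norm(d)
def atz(p,uv,z):
    c,d=ray(p,uv);return c+d*(z-c[2])/d[2]
def tri(p,a,q,b):
    c,d=ray(p,a);e,f=ray(q,b);s=np.linalg.lstsq(np.c_[d,-f],e-c,rcond=None)[0]
    P,Q=c+d*s[0],e+f*s[1];return (P+Q)/2,np.linalg.norm(P-Q)
def proj(p,X):
    R,t=cam(p);Y=np.atleast_2d(X)@R.T+t;return np.c_[Y[:,0]/Y[:,2]*p["fx"]+p["cx"],Y[:,1]/Y[:,2]*p["fy"]+p["cy"]]
def save(p,n,box=None,s=1):
    f=p["frame"][...,::-1]
    if box: f=f[box[1]:box[3],box[0]:box[2]]
    cv2.imwrite(f"pics/{n}.png",cv2.resize(f,None,fx=s,fy=s,interpolation=cv2.INTER_CUBIC))
E
python3 - <<'E'
from h import *
np.set_printoptions(precision=4,suppress=True)
s=snapshot("side");t=snapshot("top");save(s,"s0");save(t,"t0")
for n in ["pry","pry_grip","slot_mark","rack","bin","bin_lid_hinge","bin_lid_handle","pry_blue","pry_yellow","cell_blue","cell_black","pack","tape","meter"]:
    r=[[(np.round(d["uv"],1).tolist(),round(d["confidence"],2)) for d in nets.landmark_of(p,n)] for p in(s,t)]
    print(n,r, tri(s,r[0][0][0],t,r[1][0][0]) if r[0] and r[1] else '')
print(telemetry.get_obs())
for p in(s,t): print(ray(p,(320,240)))
E
```

```text
pics
pry [[([158.4, 271.9], 0.76), ([271.6, 214.3], 0.63)], [([202.5, 268.4], 0.81), ([201.9, 340.3], 0.61), ([157.7, 180.3], 0.57)]] (array([ 0.4561,  0.2297, -0.0431]), np.float64(0.14210148662241281))
pry_grip [[([274.1, 153.3], 0.87), ([150.3, 203.0], 0.73), ([224.7, 199.5], 0.58), ([219.0, 247.9], 0.57)], [([180.2, 352.8], 0.93), ([129.3, 159.9], 0.79)]] (array([0.4736, 0.0807, 0.2946]), np.float64(0.2029465587996141))
slot_mark [[([303.7, 304.4], 0.67)], [([325.1, 155.2], 0.73), ([335.0, 263.4], 0.72), ([484.1, 312.8], 0.16)]] (array([ 0.6921, -0.0264, -0.0609]), np.float64(0.19280734777074315))
rack [[([329.9, 329.2], 0.76)], [([369.0, 266.3], 0.65), ([277.7, 174.5], 0.27)]] (array([ 0.5303, -0.1654, -0.0022]), np.float64(0.00567447044547434))
bin [[([220.9, 249.3], 0.61)], [([188.5, 267.6], 0.94)]] (array([ 0.5254,  0.2232, -0.0105]), np.float64(0.004700764198819388))
bin_lid_hinge [[([189.0, 206.2], 0.86), ([302.8, 303.4], 0.74)], [([140.4, 282.4], 0.56), ([369.2, 263.8], 0.3), ([368.0, 263.0], 0.18)]] (array([0.4937, 0.2947, 0.0783]), np.float64(0.0007959942896499685))
bin_
[... 921 characters left out ...]
y([0.7362, 0.16  , 0.0027]), np.float64(0.0017551642228127357))
{'clock': 1.5, 'joint_pos': array([ 87.6107,  20.5468,   0.6812,  -0.0005, -70.1336, -16.5061]), 'qvel': array([ 0.0684, -0.0033, -0.0227, -0.0983, -0.0301, -0.0885]), 'tau': array([ -0.0009, -58.2378,  29.3303,   7.0025,   0.0125,  -0.    ]), 'tool_pos': array([0.2186, 0.6386, 0.4046]), 'orientation': array([-179.9994,    0.0007,  -18.8957]), 'force': array([-0.1652, -0.5791,  0.3735]), 'moment': array([ 0.0425,  0.0462, -0.047 ]), 'gripper_force': 0.0, 'opening': 0.08755188853257008}
(array([ 0.0452, -0.7713,  0.5772]), array([ 0.5405,  0.7033, -0.4617]))
(array([ 0.5188, -0.0681,  1.0392]), array([ 0.0621,  0.0084, -0.998 ]))
```

View pics/s0.png

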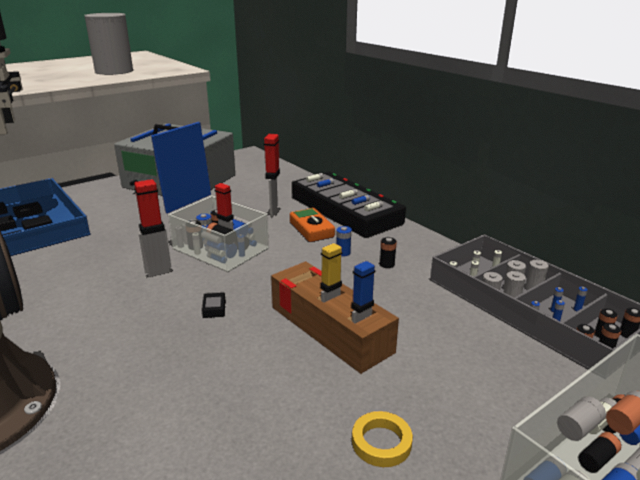

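View pics/t0.png

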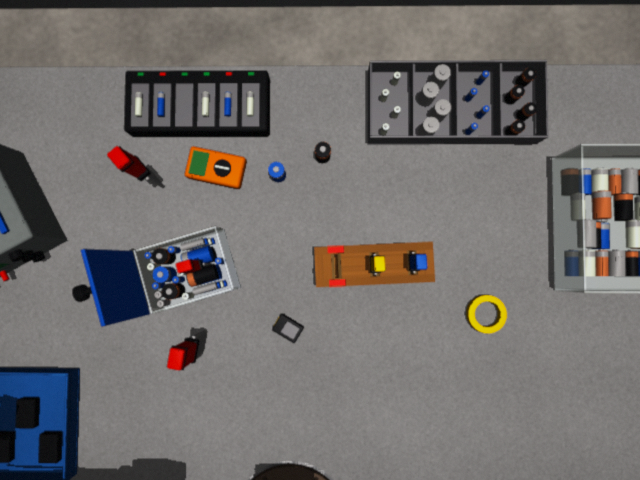

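Side view: the red-handled tools are at (149,205) and (272,155), both larger and standing on the bench, and at (223,200), standing in the clear bin at top (186,266). The bin one fits because it is the smallest and stands among the cells. The free red-marked slot is at side (303,275) and top (337,266). I'll confirm these in one enlarged crop.

```bash
python3 - <<'E'
from h import *
s=snapshot("side");t=snapshot("top")
def c(p,x,y,w,h,k):return cv2.resize(p["frame"][y:y+h,x:x+w,::-1],None,fx=k,fy=k,interpolation=cv2.INTER_CUBIC)
A=c(s,150,170,130,100,3);B=c(t,130,215,130,100,3)
C=c(s,260,235,130,100,3);D=c(t,305,215,130,100,3)
cv2.imwrite("pics/c1.png",np.vstack([np.hstack([A,B]),np.hstack([C,D])]))
E
```

```text
(no output)
```

View pics/c1.png

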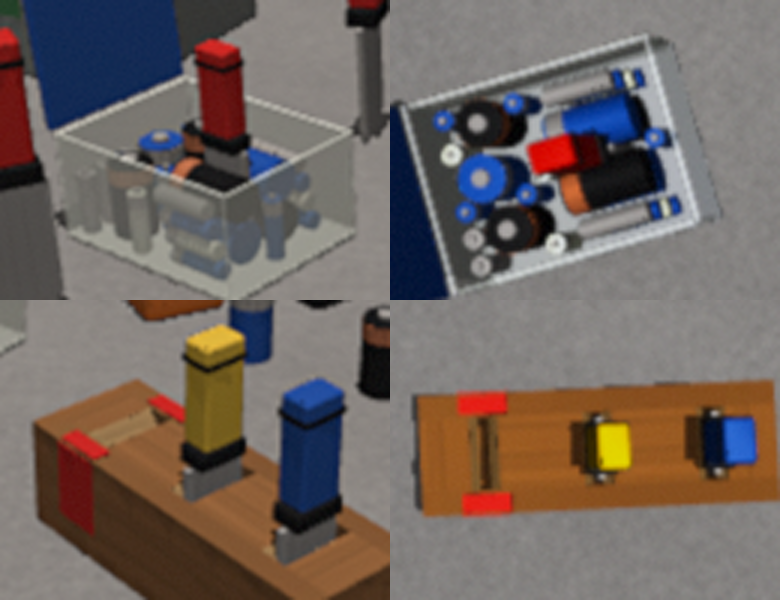

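The crop confirms the small red tool standing in the bin (top ≈(186,266)) and the free slot at (335,266) between the red plates. Next I fit the poses.

```bash
cat >> h.py <<'E'
from scipy.optimize import minimize
def boxpts(x,y,yaw,sx,sy,z0,z1):
    c,s=np.cos(yaw),np.sin(yaw)
    return np.array([[x+c*a*sx/2-s*b*sy/2,y+s*a*sx/2+c*b*sy/2,z] for a in(-1,1) for b in(-1,1) for z in(z0,z1)])
K=4
def hullmask(uv):
    m=np.zeros((480*K,640*K),np.uint8);h=cv2.convexHull(np.float32(uv*K+K/2-.5));cv2.fillConvexPoly(m,np.round(h).astype(np.int32),1);return m
def maskhull(m,frac=1):
    ys,xs=np.nonzero(m);return hullmask(np.concatenate([np.c_[xs+a,ys+b] for a in(-.5,.5) for b in(-.5,.5)]))
def fitbox(obs,x0,dims,fz=None):
    def cost(v,ret=False):
        e=[]
        for p,H in obs:
            M=hullmask(proj(p,boxpts(v[0],v[1],v[2],dims[0],dims[1],dims[2],dims[3])));e.append(1-(M&H).sum()/(M|H).sum())
        return e if ret else sum(e)
    best=None
    for dy in(-.3,0,.3):
        x=np.array(x0)+[0,0,dy]
        for sc in (.01,.003):
            r=minimize(cost,x,method="Nelder-Mead",options=dict(initial_simplex=[x,x+[sc,0,0],x+[0,sc,0],x+[0,0,sc*15]],xatol=1e-4,fatol=1e-4));x=r.x
        if best is None or r.fun<best.fun:best=r
    return best.x,cost(best.x,True)
def seg(p,box,kind):
    h=cv2.cvtColor(p["frame"],cv2.COLOR_RGB2HSV).astype(int);H,S,V=h[...,0],h[...,1],h[...,2]
    m={"red":((H<5)|(H>174))&(S>170)&(V>60),"wood":(((H>3)&(H<22)&(S>90))|(((H<5)|(H>174))&(S>150)))&(V>30)}[kind]
    o=np.zeros_like(m);x,y,X,Y=box;o[y:Y,x:X]=m[y:Y,x:X]
    n,l,st,_=cv2.connectedComponentsWithStats(o.astype(np.uint8));return o&np.isin(l,[i for i in range(1,n) if st[i,4]>25])
E
python3 - <<'E'
from h import *
np.set_printoptions(precision=4,suppress=True)
s=snapshot("side");t=snapshot("top")
for n,c in (("t",[(136.7,250.7),(216.7,227.7),(232.7,287.7),(150.7,312.7)]),):
    P=np.array([atz(t,u,.085) for u in c]);print("bin",P,P.mean(0),[np.degrees(np.arctan2(*(P[i]-P[j])[1::-1])) for i,j in((0,1),(3,2),(0,3),(1,2))],np.linalg.norm(P-np.roll(P,1,0),axis=1))
m1=seg(s,(205,175,240,222),"red");m2=seg(t,(170,250,205,280),"red")
for m in(m1,m2):
  ys,xs=np.nonzero(m);print(len(xs),xs.min(),xs.max(),ys.min(),ys.max())
print("pry",fitbox([(s,maskhull(m1)),(t,maskhull(m2))],[.52,.21,1.3],[.028,.020,.091,.156]))
print("pry top",fitbox([(t,maskhull(m2))],[.52,.21,1.3],[.028,.020,.091,.156]))
w1=seg(s,(262,255,405,370),"wood");w2=seg(t,(305,235,440,295),"wood")
for m in(w1,w2):
  ys,xs=np.nonzero(m);print(len(xs),xs.min(),xs.max(),ys.min(),ys.max())
print("rack",fitbox([(s,maskhull(w1)),(t,maskhull(w2))],[.53,-.165,0],[.08,.235,0,.07]))
r=seg(t,(310,240,350,290),"red");n,l,st,c=cv2.connectedComponentsWithStats(r.astype(np.uint8));print(c[1:],st[1:],[atz(t,u,.07) for u in c[1:]])
E
```

```text
bin [[0.5558 0.3011 0.085 ]
 [0.6017 0.1434 0.085 ]
 [0.4842 0.1103 0.085 ]
 [0.4345 0.2707 0.085 ]] [0.519  0.2064 0.085 ] [np.float64(106.24287034087256), np.float64(107.20301437182371), np.float64(14.078598083341953), np.float64(15.75165635334033)] [0.1251 0.1643 0.1222 0.1679]
398 215 230 183 216
163 176 192 260 272
pry (array([0.5256, 0.1873, 1.5937]), [np.float64(0.04856230031948883), np.float64(0.39917695473251025)])
pry top (array([0.5251, 0.1916, 1.7361]), [np.float64(0.35826348592306034)])
7009 271 398 262 369
4284 314 434 242 287
rack (array([ 0.5322, -0.1677,  0.0459]), [np.float64(0.014242752682919413), np.float64(0.044640664145011555)])
[[335.619  249.1333]
 [336.6061 282.6061]] [[328 246  16   7 105]
 [329 280  17   7  99]] [array([ 0.5611, -0.091 ,  0.07  ]), array([ 0.4948, -0.0931,  0.07  ])]
```

```bash
python3 - <<'E'
from h import *
np.set_printoptions(precision=4,suppress=True)
s=snapshot("side");t=snapshot("top")
def red(p,box):
    f=p["frame"].astype(int);m=(f[...,0]>45)&(f[...,0]>2.5*f[...,1])&(f[...,0]>2.5*f[...,2])
    o=np.zeros_like(m);x,y,X,Y=box;o[y:Y,x:X]=m[y:Y,x:X]
    n,l,st,_=cv2.connectedComponentsWithStats(o.astype(np.uint8));return l==1+np.argmax(st[1:,4])
m1=red(s,(205,175,240,222));m2=red(t,(170,250,205,280))
for m in(m1,m2):
  ys,xs=np.nonzero(m);print(len(xs),xs.min(),xs.max(),ys.min(),ys.max())
a,b=(s,maskhull(m1)),(t,maskhull(m2))
for o in([a,b],[a],[b]): print("pry",fitbox(o,[.525,.185,1.7],[.028,.020,.091,.156]))
# top face yaw
mt=seg(t,(170,250,205,280),"red");u=np.argwhere(mt&(t["frame"][...,0]>150))[:,::-1].astype(np.float32)
r=cv2.minAreaRect(u);P=np.array([atz(t,c,.156) for c in cv2.boxPoints(r)]);print(P,P.mean(0))
e=P[1]-P[0];f=P[2]-P[1];print([ (np.linalg.norm(v),np.degrees(np.arctan2(v[1],v[0]))) for v in(e,f)])
E
```

```text
411 215 231 183 216
235 176 199 260 272
pry (array([0.5252, 0.1874, 1.7122]), [np.float64(0.07262093334957964), np.float64(0.08270202020202022)])
pry (array([0.5255, 0.1862, 1.5823]), [np.float64(0.027767114523352565)])
pry (array([0.5253, 0.1878, 1.7549]), [np.float64(0.08264984227129335)])
[[0.5304 0.2024 0.156 ]
 [0.5377 0.1782 0.156 ]
 [0.5209 0.1728 0.156 ]
 [0.5136 0.197  0.156 ]] [0.5257 0.1876 0.156 ]
[(np.float64(0.025297845821573673), np.float64(-73.07928947020729)), (np.float64(0.017646346579683114), np.float64(-162.26098956601945))]
```

```bash
python3 -m creep '[[[0,0,-0.125,0,1],[0,0,-0.125,0,1],[0,0,-0.125,0,1],[0,0,-0.125,0,1],[0.1,0.075,0,0,1],[0.1,0.075,0,0,1],[0.1,0.075,0,0,1],[0.1,0.075,0,0,1]]]'
python3 -m creep '[[[0.11,0.083,0,0,1],[0.11,0.083,0,0,1],[0.11,0.083,0,0,1],[0.11,0.083,0,0,1],[0.11,0.083,0,0,1],[0.11,0.083,0,0,1],[0.11,0.083,0,0,1],[0.11,0.083,0,0,1]]]'
python3 -m creep '[[[0.11,0.083,0,0,1],[0.11,0.083,0,0,1],[0.11,0.083,0,0,1],[0.11,0.083,0,0,1],[0.11,0.083,0,0,1],[0.11,0.083,0,0,1],[0.11,0.083,0,0,1],[0.11,0.083,0,0,1]]]'
python3 -m creep '[[[0,0,0,0.076,1],[0,0,0,0.076,1],[0,0,0,0.076,1],[0,0,0,0.076,1],[0,0,0,0.076,1],[0,0,0,0.076,1],[0,0,0,0.076,1],[0,0,0,0.076,1]]]'
cat >> h.py <<'E'
def go(x,y,z,yaw):
    "remaining move to TCP x,y,z,yaw in units along current tool axes"
    o=telemetry.get_obs();p=o["tool_pos"];w=np.radians(o["orientation"][2]);d=np.array([x,y,z])-p
    print("units xyz spin",np.round([(d[0]*np.cos(w)+d[1]*np.sin(w))/.2,(d[0]*np.sin(w)-d[1]*np.cos(w))/.2,-d[2]/.2,-((yaw-o["orientation"][2]+180)%360-180)/90],4),"pose",np.round(p,4),np.round(o["orientation"],2),round(o["clock"],2),np.round(o["joint_pos"],1),o["opening"])
E
python3 -c "
from h import *
go(.5254,.187,.287,-73.5)"
```

```text
clock: 2.47
tool_pos: [0.2752, 0.555, 0.5047]
orientation: [-180.0, 0.0, -18.9]
force: [0.1, 0.4, 0.2]
opening: 0.0878
gripper_force: 0.0
clock: 3.13
tool_pos: [0.3989, 0.3719, 0.5049]
orientation: [-180.0, -0.0, -18.9]
force: [-0.0, 0.2, -0.3]
opening: 0.088
gripper_force: 0.0
clock: 3.8
tool_pos: [0.5224, 0.1893, 0.5049]
orientation: [-180.0, -0.0, -18.9]
force: [0.9, 0.2, -0.1]
opening: 0.0876
gripper_force: 0.0
clock: 4.47
tool_pos: [0.5218, 0.1905, 0.5048]
orientation: [-180.0, 0.0, -74.0]
force: [-0.2, -0.8, 0.1]
opening: 0.0876
gripper_force: 0.0
units xyz spin [ 0.022  -0.0122  1.089  -0.0051] pose [0.5218 0.1905 0.5048] [-1.7999e+02  1.0000e-02 -7.3960e+01] 4.47 [ 40.3   6.4  -5.   -0.  -78.5 -24.2] 0.08762975094432549
```

```bash
python3 -m creep '[[[0.022,-0.012,0.1,-0.005,1],[0,0,0.15,0,1],[0,0,0.15,0,1],[0,0,0.15,0,1],[0,0,0.15,0,1],[0,0,0,0,1],[0,0,0,0,1]]]'
python3 - <<'E'
from h import *
go(.5254,.187,.287,-73.5)
s=snapshot("side");t=snapshot("top")
def c(p,x,y,w,h,k):return cv2.resize(p["frame"][y:y+h,x:x+w,::-1],None,fx=k,fy=k,interpolation=cv2.INTER_CUBIC)
cv2.imwrite("pics/g1.png",np.hstack([c(s,130,90,180,180,2.2),c(t,100,180,180,180,2.2)]))
E
```

```text
clock: 5.05
tool_pos: [0.5254, 0.1869, 0.3641]
orientation: [179.8, -0.1, -73.2]
force: [0.3, 0.2, 0.9]
opening: 0.0877
gripper_force: 0.0
units xyz spin [-3.000e-04 -3.000e-04  3.857e-01  3.800e-03] pose [0.5254 0.1869 0.3641] [ 1.7985e+02 -8.0000e-02 -7.3150e+01] 5.05 [ 39.7  11.4 -17.6   0.  -61.2 -22.9] 0.08769682984027842
```

View pics/g1.png

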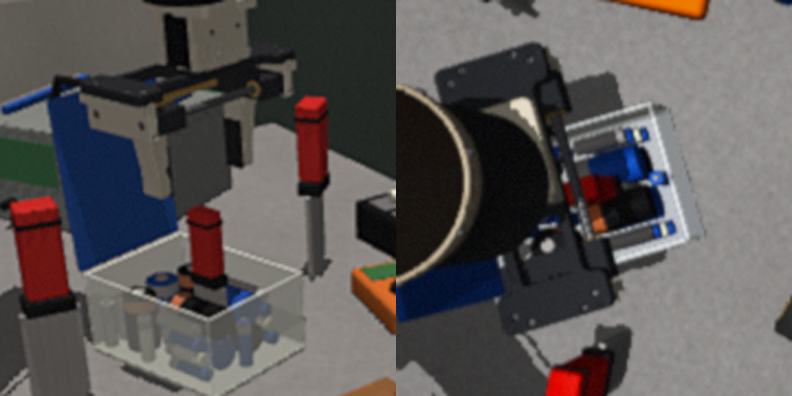

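The pry (side crop ≈(208,245)) sits centred between the open fingers. The big red look-alike (top crop ≈(580,370)) is near the gripper body, so I check clearance before going down.

```bash
python3 - <<'E'
from h import *
np.set_printoptions(precision=4,suppress=True)
t=snapshot("top")
for z in(.19,.22,.25): print(z,atz(t,(197,340),z),atz(t,(185,337),z))
# body bottom footprint edge: +-96 along tool y, +-39 along x
o=telemetry.get_obs();w=np.radians(o["orientation"][2]);x=np.array([np.cos(w),np.sin(w)]);y=np.array([np.sin(w),-np.cos(w)])
for a in(-1,1):print(o["tool_pos"][:2]-y*.0965+a*.039*x)
E
```

```text
0.19 [0.3972 0.1516 0.19  ] [0.4022 0.1726 0.19  ]
0.22 [0.4015 0.1438 0.22  ] [0.4064 0.1641 0.22  ]
0.25 [0.4058 0.1361 0.25  ] [0.4105 0.1556 0.25  ]
[0.6072 0.2528]
[0.6298 0.1782]
```

Roughly 25 mm of gap, so I go down and grip.

```bash
python3 -m creep '[[[0,0,0.1,0.004,1],[0,0,0.1,0,1],[0,0,0.1,0,1],[0,0,0.085,0,1],[0,0,0,0,1],[0,0,0,0,1],[0,0,0,0,0],[0,0,0,0,0]]]'
python3 -m creep '[[[0,0,0,0,0],[0,0,0,0,0],[0,0,0,0,0],[0,0,0,0,0],[0,0,0,0,0],[0,0,0,0,0]]]'
```

```text
clock: 5.87
tool_pos: [0.5261, 0.1875, 0.2897]
orientation: [-179.8, 0.1, -73.5]
force: [0.8, -0.1, -0.2]
opening: 0.0794
gripper_force: 0.0
clock: 6.37
tool_pos: [0.5254, 0.1871, 0.2877]
orientation: [-180.0, -0.0, -73.5]
force: [0.1, 0.3, -0.1]
opening: 0.0396
gripper_force: 0.0
```

```bash
python3 -m creep '[[[0,0,0,0,0],[0,0,0,0,0],[0,0,0,0,0],[0,0,0,0,0],[0,0,0,0,0],[0,0,0,0,0],[0,0,0,0,0],[0,0,0,0,0]]]'
```

```text
clock: 7.03
tool_pos: [0.5254, 0.1871, 0.2877]
orientation: [180.0, 0.0, -73.5]
force: [-0.0, -0.8, -0.8]
opening: 0.02
gripper_force: 30.0
```

```bash
python3 -m creep '[[[0,0,-0.04,0,0],[0,0,-0.08,0,0],[0,0,-0.1,0,0],[0,0,-0.1,0,0],[0,0,-0.1,0,0],[0,0,-0.1,0,0],[0,0,-0.1,0,0],[0,0,-0.1,0,0]]]'
python3 -m creep '[[[0,0,-0.05,-0.07,0],[0,0,0,-0.07,0],[0,0,0,-0.07,0],[0,0,0,-0.07,0],[0,0,0,-0.07,0],[0,0,0,-0.07,0]]]'
python3 -m creep '[[[0,0,0,-0.07,0],[0,0,0,-0.07,0],[0,0,0,-0.07,0],[0,0,0,-0.07,0],[0,0,0,-0.07,0],[0,0,0,-0.07,0],[0,0,0,0,0]]]'
python3 -c "
from h import *
go(.5285,-.0925,.30,2.3)"
```

```text
clock: 7.7
tool_pos: [0.525, 0.1868, 0.4331]
orientation: [180.0, -0.0, -73.5]
force: [0.7, -0.3, -2.0]
opening: 0.0201
gripper_force: 30.0
clock: 8.2
tool_pos: [0.5251, 0.1869, 0.442]
orientation: [180.0, 0.0, -35.4]
force: [0.4, 0.6, -1.3]
opening: 0.0198
gripper_force: 30.0
clock: 8.78
tool_pos: [0.5252, 0.1869, 0.442]
orientation: [180.0, 0.0, 2.4]
force: [0.2, 0.0, -2.0]
opening: 0.0198
gripper_force: 30.0
units xyz spin [-4.0600e-02  1.3965e+00  7.0980e-01  6.0000e-04] pose [0.5252 0.1869 0.442 ] [1.7999e+02 3.0000e-02 2.3500e+00] 8.78 [ 39.7   8.2 -11.   -0.  -70.8  52.6] 0.019823819499983693
```

```bash
python3 -m creep '[[[-0.003,0.1,0,0,0],[-0.003,0.1,0,0,0],[-0.003,0.1,0,0,0],[-0.003,0.1,0,0,0],[-0.003,0.1,0,0,0],[-0.003,0.1,0,0,0],[-0.003,0.1,0,0,0],[-0.003,0.1,0,0,0]]]'
python3 -m creep '[[[-0.003,0.1,0,0,0],[-0.003,0.1,0,0,0],[-0.003,0.1,0.05,0,0],[-0.003,0.1,0.08,0,0],[-0.002,0.1,0.08,0,0],[0,0.0965,0.08,0,0],[0,0,0,0,0],[0,0,0,0,0]]]'
python3 - <<'E'
from h import *
np.set_printoptions(precision=4,suppress=True)
go(.5285,-.0925,.2937,2.3)
s=snapshot("side");t=snapshot("top")
def c(p,x,y,w,h,k):return cv2.resize(p["frame"][y:y+h,x:x+w,::-1],None,fx=k,fy=k,interpolation=cv2.INTER_CUBIC)
cv2.imwrite("pics/r1.png",np.hstack([c(s,250,170,130,180,3),c(t,290,210,130,180,3)]))
E
```

```text
clock: 9.45
tool_pos: [0.526, 0.026, 0.4419]
orientation: [180.0, 0.0, 1.8]
force: [-0.1, -0.5, -3.2]
opening: 0.0196
gripper_force: 30.0
clock: 10.12
tool_pos: [0.5275, -0.0932, 0.383]
orientation: [180.0, 0.1, 1.8]
force: [0.1, 0.9, -1.3]
opening: 0.0201
gripper_force: 30.0
units xyz spin [ 0.005  -0.0033  0.4463 -0.0058] pose [ 0.5275 -0.0932  0.383 ] [179.98   0.13   1.78] 10.12 [ 11.    8.4 -18.7  -0.  -63.1  80.8] 0.020099975613816424
```

View pics/r1.png

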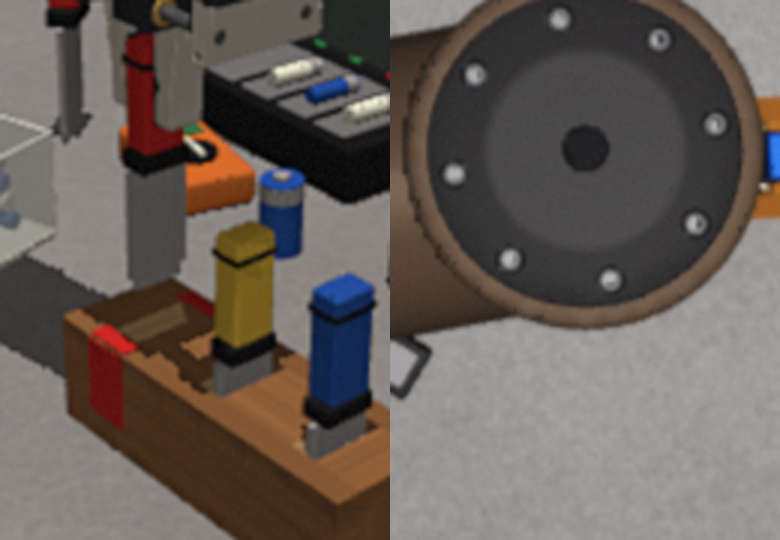

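The blade hangs over the slot: in the side crop its tip is about (128-182, 280) and the slot is just below and in front of it. I check the projections.

```bash
python3 - <<'E'
from h import *
np.set_printoptions(precision=1,suppress=True)
s=snapshot("side");o=telemetry.get_obs();p=o["tool_pos"];w=np.radians(o["orientation"][2]);x=np.array([np.cos(w),np.sin(w),0]);y=np.array([-np.sin(w),np.cos(w),0])
tip=p-[0,0,.159+.1247]
f=lambda P:(proj(s,P)-[250,170])*3+1
print("tip",f(np.array([tip+a*.016*x for a in(-1,1)])),"blade10",f(np.array([tip+a*.020*x+[0,0,.01] for a in(-1,1)])),"blade top",f(np.array([tip+a*.020*x+[0,0,.075] for a in(-1,1)])))
w=np.radians(2.3);x=np.array([np.cos(w),np.sin(w),0]);y=np.array([-np.sin(w),np.cos(w),0]);S=np.array([.5285,-.0925,.07])
print("slot",f(np.array([S+a*.024*x+b*.0095*y for a in(-1,1) for b in(-1,1)])))
im=cv2.imread("pics/r1.png")[:,:390].copy()
for P in [tip-.016*x,tip+.016*x,tip-.02*x+[0,0,.01],tip+.02*x+[0,0,.01],tip-.02*x+[0,0,.075],tip+.02*x+[0,0,.075]]:cv2.circle(im,tuple(int(v) for v in f(P)[0]),3,(0,255,0),-1)
for a in(-1,1):
  for b in(-1,1):cv2.circle(im,tuple(int(v) for v in f(S+a*.024*x+b*.0095*y)[0]),3,(255,255,0),-1)
cv2.imwrite("pics/r2.png",cv2.resize(im[60:400,40:300],None,fx=1.7,fy=1.7))
E
```

```text
tip [[135.6 284.2]
 [179.  267.1]] blade10 [[129.8 271.3]
 [184.2 250.2]] blade top [[127.7 169.6]
 [184.  150.2]]
slot [[136.5 341.4]
 [116.9 328.1]
 [200.5 314.4]
 [180.5 301.8]]
```

View pics/r2.png

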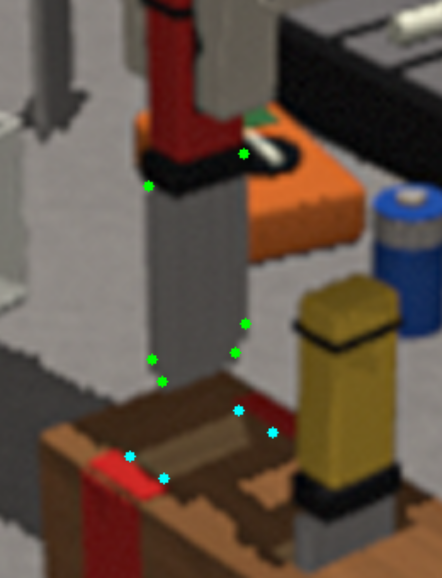

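The tip prediction matches (green dots) and the slot corners agree within 2-3 mm, inside the flare. I lower it slowly, watching the force.

```bash
python3 -m creep '[[[0.004,-0.004,0.03,-0.004,0],[0,0,0.04,0,0],[0,0,0.04,0,0],[0,0,0.04,0,0],[0,0,0.03,0,0],[0,0,0,0,0]]]'
python3 -m creep '[[[0,0,0.02,0,0],[0,0,0.02,0,0],[0,0,0.02,0,0],[0,0,0,0,0]]]'
```

```text
clock: 10.77
tool_pos: [0.5282, -0.0914, 0.3457]
orientation: [180.0, 0.2, 2.4]
force: [-0.1, -0.3, -1.9]
opening: 0.0202
gripper_force: 30.0
clock: 11.1
tool_pos: [0.5285, -0.0915, 0.3348]
orientation: [-180.0, 0.1, 2.4]
force: [0.4, -0.1, -1.5]
opening: 0.02
gripper_force: 30.0
```

```bash
python3 -m creep '[[[0,0,0.03,0,0],[0,0,0.04,0,0],[0,0,0.04,0,0],[0,0,0.04,0,0],[0,0,0.03,0,0],[0,0,0,0,0]]]'
python3 -m creep '[[[0,0,0.01,0,0],[0,0,0,0,0],[0,0,0,0,0]]]'
```

```text
clock: 11.6
tool_pos: [0.5282, -0.0915, 0.2978]
orientation: [180.0, 0.2, 2.4]
force: [0.3, 0.4, -1.9]
opening: 0.0196
gripper_force: 30.0
clock: 11.85
tool_pos: [0.5289, -0.0914, 0.2979]
orientation: [180.0, -0.0, 2.4]
force: [0.1, 0.5, -1.8]
opening: 0.0197
gripper_force: 30.0
```

```bash
python3 -m creep '[[[0,0,0.01,0,0],[0,0,0,0,0],[0,0,0,0,0]]]'; python3 -m creep '[[[0,0,0.01,0,0],[0,0,0,0,0],[0,0,0,0,0]]]'
```

```text
clock: 12.1
tool_pos: [0.5287, -0.0915, 0.2958]
orientation: [-180.0, -0.0, 2.4]
force: [0.2, 0.4, -2.0]
opening: 0.0199
gripper_force: 30.0
clock: 12.35
tool_pos: [0.5287, -0.0915, 0.2936]
orientation: [180.0, 0.0, 2.4]
force: [-0.3, 0.0, -2.2]
opening: 0.0201
gripper_force: 30.0
```

```bash
python3 -m creep '[[[0,0,0.01,0,0],[0,0,0,0,0],[0,0,0,0,0]]]'
```

```text
clock: 12.6
tool_pos: [0.5294, -0.0913, 0.2934]
orientation: [180.0, -0.1, 2.5]
force: [-2.5, 1.5, 10.4]
opening: 0.0198
gripper_force: 30.0
```

Contact came at the expected height. I open partway, because the neighbouring handle is close, and rise.

```bash
python3 -m creep '[[[0,0,0,0,0.42],[0,0,0,0,0.42],[0,0,0,0,0.42],[0,0,0,0,0.42],[0,0,0,0,0.42],[0,0,0,0,0.42]]]'
python3 -m creep '[[[0,0,-0.03,0,0.42],[0,0,-0.06,0,0.42],[0,0,-0.1,0,0.42],[0,0,-0.15,0,0.42],[0,0,-0.15,0,0.42],[0,0,-0.15,0,0.42],[0,0,-0.15,0,0.42],[0,0,-0.15,0,0.42]]]'
python3 - <<'E'
from h import *
np.set_printoptions(precision=4,suppress=True)
s=snapshot("side");t=snapshot("top")
def c(p,x,y,w,h,k):return cv2.resize(p["frame"][y:y+h,x:x+w,::-1],None,fx=k,fy=k,interpolation=cv2.INTER_CUBIC)
cv2.imwrite("pics/d1.png",np.hstack([c(s,250,170,130,180,3),c(s,120,100,130,180,3)]))
a=[d for d in nets.landmark_of(s,"bin_lid_handle")][:2];b=nets.landmark_of(s,"bin_lid_hinge")[:2]
print(a,b)
E
```

```text
clock: 13.1
tool_pos: [0.5287, -0.0915, 0.2915]
orientation: [180.0, 0.0, 2.4]
force: [0.1, 0.3, 0.6]
opening: 0.0365
gripper_force: 0.0
clock: 13.77
tool_pos: [0.5282, -0.0916, 0.4818]
orientation: [-180.0, -0.0, 2.4]
force: [0.4, 0.9, -0.8]
opening: 0.0368
gripper_force: 0.0
[{'uv': [169.2, 140.4], 'confidence': 0.87}, {'uv': [343.7, 250.9], 'confidence': 0.46}] [{'uv': [188.3, 204.0], 'confidence': 0.87}]
```

View pics/d1.png

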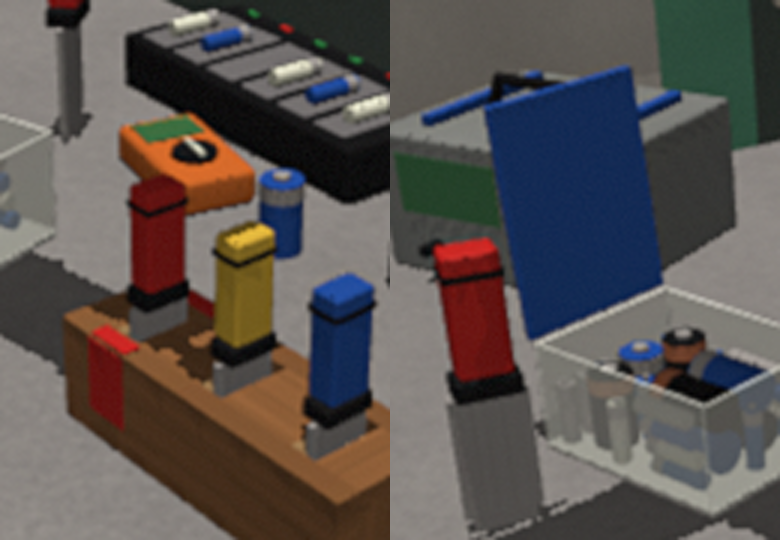

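The red pry is seated level with its neighbours (side crop ≈(158,250)). The lid leans slightly outward and the knob is on its far side. I check clearances for the push.

```bash
python3 - <<'E'
from h import *
np.set_printoptions(precision=3,suppress=True)
s=snapshot("side");t=snapshot("top")
g=atz(s,(234,175),0);c,d=ray(s,(235,134))
k=((g-c)[:2]@d[:2])/(d[:2]@d[:2]);print("box rear corner",g,"height",(c+k*d)[2])
for z in(0,.12,.15,.18):print(z,atz(t,(65,240),z),atz(t,(28,150),z))
# lid angle by upper corners of lid in side, hinge
xb=np.array([np.cos(np.radians(106.5)),np.sin(np.radians(106.5)),0]);yb=np.array([-xb[1],xb[0],0]);H=np.array([.495,.290,.085])
for th in(1.6,1.65,1.7,1.75,1.8):
  P=np.array([H-xb*.17*np.cos(th)+b*.065*yb+[0,0,.17*np.sin(th)] for b in(1,-1)]);print(th,(proj(s,P)-[120,100])*3+[391,1])
print("hinge",(proj(s,np.array([H+b*.065*yb for b in(1,-1)]))-[120,100])*3+[391,1])
print("start tcp for tip .055 out, -.04 lat:",H+.055*xb-.04*yb); go(*(H+.055*xb-.04*yb)[:2],.48,-73.5)
E
```

```text
box rear corner [0.77  0.591 0.   ] height 0.12379514253787649
0 [0.582 0.49  0.   ] [0.778 0.578 0.   ]
0.12 [0.574 0.426 0.12 ] [0.748 0.503 0.12 ]
0.15 [0.573 0.41  0.15 ] [0.74  0.485 0.15 ]
0.18 [0.571 0.394 0.18 ] [0.733 0.466 0.18 ]
1.6 [[495.637 109.343]
 [640.038  67.285]]
1.65 [[487.526 107.787]
 [631.991  66.015]]
1.7 [[479.602 106.867]
 [624.095  65.335]]
1.75 [[471.886 106.575]
 [616.37   65.239]]
1.8 [[464.398 106.904]
 [608.838  65.721]]
hinge [[531.771 342.363]
 [664.932 285.695]]
start tcp for tip .055 out, -.04 lat: [0.518 0.354 0.085]
units xyz spin [ 0.041 -2.228 -0.006  0.844] pose [ 0.528 -0.091  0.479] [-179.99    0.08    2.43] 14.07 [ 11.1   5.1  -9.8  -0.  -75.2  81.3] 0.036968426969946205
```

```bash
python3 -m creep '[[[0,0,0,0.07,0],[0,0,0,0.07,0],[0,0,0,0.07,0],[0,0,0,0.07,0],[0,0,0,0.07,0],[0,0,0,0.07,0]]]' | tail -6 | head -3
python3 -m creep '[[[0,0,0,0.07,0],[0,0,0,0.07,0],[0,0,0,0.07,0],[0,0,0,0.07,0],[0,0,0,0.07,0],[0,0,0,0.074,0]]]'| head -3
python3 -m creep '[[[-0.12,-0.0325,0,0,0],[-0.12,-0.0325,0,0,0],[-0.12,-0.0325,0,0,0],[-0.12,-0.0325,0,0,0],[-0.12,-0.0325,0,0,0],[-0.12,-0.0325,0,0,0],[-0.12,-0.0325,0,0,0],[-0.12,-0.0325,0,0,0]]]'| head -3
python3 -m creep '[[[-0.12,-0.0325,0,0,0],[-0.12,-0.0325,0,0,0],[-0.12,-0.0325,0,0,0],[-0.12,-0.0325,0,0,0],[-0.12,-0.0325,0,0,0],[-0.12,-0.0325,0,0,0],[-0.12,-0.0325,0,0,0],[-0.12,-0.0325,0,0,0]]]'| head -3
python3 -m creep '[[[-0.12,-0.0325,0,0,0],[-0.12,-0.0325,0,0,0],[0,0,0,0,0],[0,0,0,0,0]]]'
python3 -c "
from h import *
go(.518,.354,.205+.178,-73.5)"
```

```text
clock: 14.57
tool_pos: [0.5286, -0.0914, 0.4782]
orientation: [179.9, 0.1, -35.7]
clock: 15.07
tool_pos: [0.5286, -0.0914, 0.4782]
orientation: [179.8, 0.0, -73.8]
clock: 15.73
tool_pos: [0.5238, 0.1086, 0.4784]
orientation: [179.9, -0.0, -73.5]
clock: 16.4
tool_pos: [0.5193, 0.3075, 0.4781]
orientation: [179.9, -0.1, -73.5]
clock: 16.73
tool_pos: [0.5182, 0.3572, 0.4775]
orientation: [179.8, -0.1, -73.4]
force: [0.1, -1.0, 0.1]
opening: 0.0003
gripper_force: 0.0
units xyz spin [0.0152 0.0054 0.4723 0.0007] pose [0.5182 0.3572 0.4775] [ 1.7982e+02 -1.1000e-01 -7.3430e+01] 16.73 [ 52.3  14.3   1.3  -0.  -77.2 -35.8] 0.0003337401991776465
```

```bash
python3 -m creep '[[[0,0,0.1,0,0],[0,0,0.1,0,0],[0,0,0.1,0,0],[0,0,0.1,0,0],[0,0,0.045,0,0],[0,0,0,0,0],[0,0,0,0,0]]]'
python3 -m creep '[[[0.05,0,0,0,0],[0.05,0,0,0,0],[0.05,0,0,0,0],[0.05,0,0,0,0],[0.05,0,0.005,0,0],[0.055,0,0.005,0,0],[0,0,0,0,0]]]'
python3 -m creep '[[[0.06,0,0.015,0,0],[0.06,0,0.015,0,0],[0.055,0,0.015,0,0],[0.05,0,0.03,0,0],[0.05,0,0.035,0,0],[0.05,0,0.035,0,0],[0,0,0,0,0]]]'
```

```text
clock: 17.32
tool_pos: [0.5186, 0.3555, 0.3908]
orientation: [180.0, -0.0, -73.5]
force: [-1.1, -0.3, 0.2]
opening: 0.0004
gripper_force: 0.0
clock: 17.9
tool_pos: [0.5361, 0.2953, 0.3887]
orientation: [180.0, -0.0, -73.6]
force: [0.6, -0.3, -0.1]
opening: 0.0002
gripper_force: 0.0
clock: 18.48
tool_pos: [0.554, 0.233, 0.3574]
orientation: [179.8, -0.1, -73.6]
force: [-0.4, 0.3, 0.4]
opening: 0.0006
gripper_force: 0.0
```

```bash
python3 - <<'E'
from h import *
s=snapshot("side");save(s,"l1",(110,60,330,280),2.5)
E
```

```text
(no output)
```

View pics/l1.png

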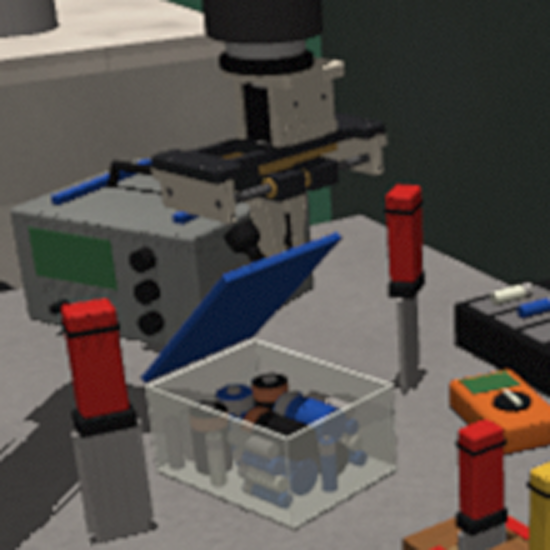

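The lid (crop ≈(245,300)) is closing under the fingertips at about 0.8 rad. The second look-alike (crop ≈(405,240)) is well clear, so I continue.

```bash
python3 -m creep '[[[0.04,0,0.045,0,0],[0.04,0,0.045,0,0],[0.04,0,0.045,0,0],[0.025,0,0.05,0,0],[0.02,0,0.05,0,0],[0.02,0,0.05,0,0],[0,0,0,0,0]]]'
python3 -m creep '[[[0.01,0,0.045,0,0],[0.01,0,0.045,0,0],[0,0,0.03,0,0],[0,0,0.02,0,0],[0,0,0,0,0],[0,0,0,0,0]]]'
```

```text
clock: 19.12
tool_pos: [0.564, 0.1986, 0.2997]
orientation: [179.8, -0.1, -73.6]
force: [-0.6, -0.4, -0.5]
opening: 0.0006
gripper_force: 0.0
clock: 19.62
tool_pos: [0.5657, 0.196, 0.2744]
orientation: [180.0, -0.0, -73.5]
force: [0.8, 0.6, -0.8]
opening: 0.0006
gripper_force: 0.0
```

```bash
python3 -m creep '[[[0,0,0.015,0,0],[0,0,0,0,0],[0,0,0,0,0]]]';python3 -m creep '[[[0,0,0.012,0,0],[0,0,0,0,0],[0,0,0,0,0]]]'
```

```text
clock: 19.87
tool_pos: [0.5658, 0.196, 0.272]
orientation: [-180.0, 0.0, -73.5]
force: [-0.6, 1.3, 1.1]
opening: 0.0002
gripper_force: 0.2
clock: 20.12
tool_pos: [0.5658, 0.196, 0.2716]
orientation: [-179.9, 0.0, -73.5]
force: [-6.8, -0.3, 17.9]
opening: 0.0004
gripper_force: 8.7
```

A firm stop at tip height 0.094 m equals the shut lid's top face. I retreat and verify.

```bash
python3 -m creep '[[[0,0,-0.05,0,0],[0,0,-0.1,0,0],[0,0,-0.15,0,0],[0,0,-0.15,0,0],[0,0,-0.15,0,0],[0,0,-0.15,0,0],[0,0,-0.1,0,0],[0,0,0,0,0]]]'
python3 - <<'E'
from h import *
s=snapshot("side");save(s,"l2",(110,60,410,360),2)
E
```

```text
clock: 20.78
tool_pos: [0.5664, 0.1959, 0.445]
orientation: [-179.5, 0.1, -73.5]
force: [1.3, 0.2, 0.9]
opening: 0.0002
gripper_force: 0.0
```

View pics/l2.png

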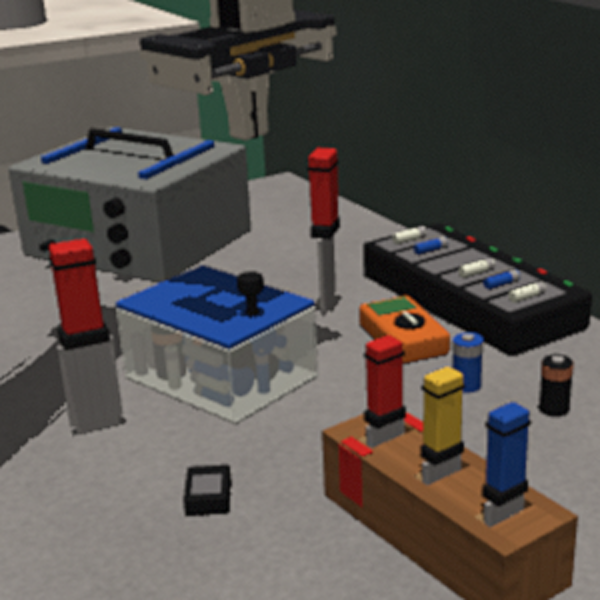

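The lid lies flat on the rim (crop ≈(215,305)), the red pry is home in the rack (crop ≈(384,390)), and nothing else has moved. I hand it in.

```bash
python3 -c "
from h import *
print(workorder.close_job())"
```

```text
the job is handed in; nothing more can be done
None
```

The red pry blade is fully home in the red-marked slot and let go, the blue lid is shut, nothing else visibly moved, and the job was handed in at about 21 s; the hand-in returned no verdict.

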